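# Eject a drilled corner block from its jig into the tray

## Robot

A 6-joint arm with a two-finger parallel gripper is mounted at the origin on the work surface. World frame = base frame: x ahead of the robot, y to its left, z up, the work surface at z = 0. Lengths are in m, angles in rad, forces in N, time in s.
With the tool pointing down it reaches from about 0.4 to 0.925 m from the base axis. Payload 12.5 kg.
Tool frame: the origin (TCP) lies at the very end of the fingers, on their centre line; the grasp point (between the pads) lies 19 mm behind it; z points along the fingers, y is the direction in which the jaws open and shut (so a half turn about z gives the same grasp; the last joint's range is limited). The gripper opens to 95 mm and grips with 3 to 60 N. Pads are 20 mm wide; open, the fingers measure 119 mm over their backs; the gripper's body (75 mm by 180 mm) begins 59 mm behind the grasp point.
Start: joints at [1.031, 0.491, 1.559, -0, 1.092, -0.106], TCP at [0.263, 0.567, 0.215] pointing down, gripper open.
Joint ranges: [-3.1, 3.1], [-0.84, 2.19], [0.05, 2.79], [-1.13, 4.28], [0.06, 2.93], [-2.69, 2.69]. Speed limits (rad/s): [2.22, 2.22, 2.79, 3.14, 3.14, 3.14].

## Interface

Orientations are given as a unit quaternion [x, y, z, w].
In Python, from workcell import telemetry, snapshot, camera_params, r gives the robot as it stands.
- The arm moves only by the tool apply_moves, never from a script. Its argument "increments" is a list of rows, each an object with "hand": the closure in counts, from 0 (fully open) to 255 (shut); "travel": the shift along the tool's x, y, z in m, a list of three; "turn": the turn, a rotation vector about the tool's x, y, z in degrees, a list of three. A call has 1 to 12 rows; each row shifts and turns the commanded pose from where the row before left it, along the tool's axes as they then stand; what a row does not reach is not made up. A row lasts 1/8 s, in which the tool goes at most 62.5 mm and 10.7 degrees, less where a joint would pass 70% of its speed; a pose out of reach is approached as far as the arm can. A call is refused whole if a number of a shift passes 0.0625 or a number of a turn 10.7, either way. A call with a gripper value outside its range is refused whole. The fingers move at their own pace and stop on an object; the grip force is fixed at half the most. Time passes only in rows, so rows that do not move let the fingers close. It gives the time, the measured TCP pose, the force and the opening at its end, in the units of the state.
- telemetry.get_state(): the state, without advancing time (a new reading comes with each control period).
- snapshot(name): name is "side" or "top" or "wrist"; returns (picture, depth): 480x640x3 uint8, red, green, blue; 480x640 float32, m along the optical axis (not along the pixel's ray), 0 where there is no reading.
- camera_params(name): a dict with "intrinsics" (3x3 intrinsics, pixels), "D" ([k1, k2, p1, p2, k3] as OpenCV has them; the pictures are not rectified), "rvec" (rotation vector, rad) and "tvec" (3), from world to camera coordinates, as OpenCV has them. Camera axes: x right, y down, z forward; pixel columns grow to the right and rows downward; lengths in m; the calibration is good to about 2 mm. A picture is of the moment at which its call begins: read the wrist's pose just before it. camera_params takes no time and is no camera call; for the wrist camera it gives the pose at the moment of the call.
- r.job_done(): hands the job in, once; it reports no verdict.
The state is a dict: "clock": time; "joint_pos": joint angles; "qvel": joint speeds; "effort": joint torques, N m; "tool_pos": TCP position; "tcp_rot": TCP orientation; "contact_force": force on the tool from outside, world axes, zero at the start; "ft_torque": the same for the moment, N m; "opening": finger opening in m.
Only numpy, scipy, OpenCV 4.12 (cv2) and the standard library are available. Lean on these libraries where they do the work, as an engineer would, in place of code of your own. Each camera call takes 0.05 s, during which the arm holds its last target.

## Task

Stand the empty plywood tray on the bench under the lip of the drilling jig's chute, then push the jig's spring ejector knob steadily all the way to its stop, without ramming it, so that the finished corner block slides down into the tray and not onto the bench. Ease the knob back out with your hand instead of letting it snap back, and leave the block lying in the tray, with the tray standing flat on the bench and the other things on the bench undisturbed.

Things in the scene. Friction and masses are not known exactly. Their poses are not given: they have to be found in the camera images.
- jig: Plywood drilling jig screwed to the bench: a channel sloping at 35 deg, 108 mm wide, on a base plate 160 x 155 x 12 mm (y -65 to +90 mm) that the chute overhangs. Origin on the bench, z up, y towards the high end, x across. From high to low: palm knob, rod, sleeve, end plate, nest under an aluminium bush plate, aluminium chute. Highest point 245 mm.
- chute_lip (a point): Middle of the chute's lower edge, on the sliding surface, at x 0, y -115, z +46 mm of the jig. Its y axis points up the slope (35 deg above level), z square to the sliding surface, x across. Chute 100 mm wide outside, 72 mm between its 23 mm high rails; its underside at the lip is 42 mm above the bench and rises up the slope. The block leaves over the lip towards -y.
- ejector: Spring ejector slide: pusher, rod and knob in one; it moves only along the slope. Origin at the foot of the pusher's face, 151 mm up the slope from the lip at rest. Pushed down it meets a firm stop after 50 to 70 mm: feel for it, over 40 N is ramming. It pushes back with 4 N at rest, 11 N at the stop; the block adds some 5 N until it comes free just short of the stop. Let go, it snaps back.
- knob_face (a point): Centre of the flat face of the ejector's wooden palm knob (50 mm diameter, rim 8 mm thick); face square to the slope, looking up the slope. At rest it is 295 mm up the slope from the lip and 12 mm above the sliding surface, about 225 mm above the bench. Same axes as chute_lip.
- block: Finished corner block, light wood, 70 x 70 x 22 mm, about 75 g, a turned round on its top; the only block in the jig. Origin at the centre of its underside. A spring catch in one rail holds it in the nest, 115 mm up the slope from the lip; it comes free only when the ejector has pushed its rear edge past the catch, then slides down the chute by its own weight.
- block_center (a point): Centre of the corner block, 11 mm above its underside.
- tray: Empty plywood tray, 128 (x) x 168 (y) x 34 mm (z), 0.25 kg, open at the top: walls 9 mm thick, floor 6 mm, inside 110 x 150 mm. The origin is the centre of its underside, z up.
- leg_a: Turned table leg, 400 mm long, 56 mm square head, lying at the far side; leave it alone.
- leg_b: Turned table leg, 360 mm long, lying at the robot's left; leave it alone.
- gouge_a: Carving gouge, 240 mm long, dark handle, lying near the robot; leave it alone.
- gouge_b: Narrow carving gouge, 220 mm long, lying at the left; leave it alone.
- mallet: Round carver's mallet standing on its head, 86 mm diameter, 220 mm high; leave it alone.
- blank_a: Plain blank block, 70 x 70 x 22 mm, lying on the bench; leave it alone.
- blank_b: Plain blank block, 70 x 70 x 22 mm, lying on the bench; leave it alone.
- sander: Cork sanding block, 112 x 64 x 27 mm, lying on the bench; leave it alone.
Mind the look-alikes: they are no part of the job. There is more than one size of the tray; the one meant has the size given above.

How it is judged:
On the way, in this order (a step that is already met when the one before it is completed fails the run):
1. the tray stands flat on the bench with the chute's lip over its inside, the block still in the nest (height (world z) of tray below 0.004 m and angle between tray's own z axis and vertical below 0.05 rad and x of chute_lip in the frame of tray between -0.055 and 0.055 m and y of chute_lip in the frame of tray between -0.075 and 0.075 m and y of block_center in the frame of chute_lip above 0.105 m), for 0.2 s.
2. the ejector is pushed to its stop (within 3 mm) (y of knob_face in the frame of chute_lip below 0.234 m), for 0.1 s.
At the end, for the whole second after the job is handed in: The block's centre lies inside the tray's walls and below its rim, at rest and clear of the jig; the tray stands flat on the bench (within 4 mm and 3 deg), at rest; the ejector is back out to within 5 mm of its rest position (x of block_center in the frame of tray between -0.055 and 0.055 m and y of block_center in the frame of tray between -0.075 and 0.075 m and z of block_center in the frame of tray below 0.034 m and contact force between block and jig below 0.05 N and linear speed of each of block, tray below 0.02 m/s and height (world z) of tray below 0.004 m and angle between tray's own z axis and vertical below 0.05 rad and y of knob_face in the frame of chute_lip above 0.29 m); the robot touches nothing.
It fails at once if the ejector is rammed: a force of more than 45 N on it (contact force between anything else and ejector above 45 N).
It fails at once if the ejector snaps back or is punched in: it moves faster than 0.5 m/s (linear speed of ejector above 0.5 m/s).
It fails at once if another thing on the bench is moved by more than 20 mm (distance of any of leg_a, leg_b, gouge_a, gouge_b, mallet, blank_a, blank_b, sander from where it was at the start of the episode above 0.02 m).
It also fails if it takes over 54 s, if anything falls off the work surface, if the arm or the gripper's body presses on something with over 40 N, if the wrist force passes 120 N, or if a joint passes its speed limit or range.

## Working session

There is one attempt and no reset: what is moved stays moved. The work goes in short steps, Python scripts to look and compute and a tool call to move; the robot and the scene stay as the last step left them, time stands still between calls to the robot, and variables do not carry over. Pictures are saved under pics/ and viewed, and the job is handed in when it is done.

Besides the shell and the picture viewer there is one more tool, called after "Call:" by a JSON object that holds its "op" and its "data". apply_moves: Moves the arm, as the interface text tells. Its arguments: {"type":"object","properties":{"increments":{"type":"array","items":{"type":"object","properties":{"hand":{"type":"number"},"travel":{"type":"array","items":{"type":"number"}},"turn":{"type":"array","items":{"type":"number"}}}}}},"required":["increments"]}

```bash
ls; mkdir -p pics
cat > h.py <<'E'
import numpy as np, cv2
from workcell import telemetry, snapshot, camera_params, r
def snap(n,f):
    p,d=snapshot(n); cv2.imwrite('pics/%s.png'%f,p[:,:,::-1]); np.save('pics/%s.npy'%f,d)
    return p,d
E
python3 - <<'E'
from h import *
print(telemetry.get_state())
for n in ('side','top','wrist'):
    c=camera_params(n); print(n,c)
    np.save('pics/cam_%s0.npy'%n,c,allow_pickle=True)
    snap(n,n+'0')
E
```

```text
pics
{'clock': 0.0, 'joint_pos': array([ 1.03137671e+00,  4.91543720e-01,  1.55944169e+00, -2.93489607e-05,
        1.09170238e+00, -1.05602512e-01]), 'qvel': array([-9.17506376e-04,  6.73359185e-05,  5.85391693e-04, -9.30971876e-04,
        4.06775831e-04, -2.65510311e-04]), 'effort': array([ 1.18319022e-03, -6.12642860e+01, -2.58178514e+01,  6.92993961e-02,
        4.82271519e-02, -1.42162794e-04]), 'tool_pos': array([0.26257321, 0.56690216, 0.21407426]), 'tcp_rot': array([ 2.15205005e-01,  9.76568741e-01, -5.23462561e-04, -1.61203653e-04]), 'contact_force': array([-0.50432839, -0.41133935, -0.87136127]), 'ft_torque': array([ 0.01098483, -0.02510989,  0.00469117]), 'opening': 0.09472107390886135}
side {'intrinsics': array([[621.84899547,   0.        , 310.70132193],
       [  0.        , 621.84899547, 239.99513901],
       [  0.        ,   0.        ,   1.        ]]), 'D': array([-0.0410204,  0.       ,  0.       ,  0.       ,  0.       ]), 'rvec': array([ 2.19411929, -0.16702626,  0.1033361 ]), 'tvec': array([-0.5709001 ,  0.15154667,  1.57076541])}
top {'intrinsics': array([[562.13625414,   0.        , 314.95044045],
       [  0.        , 562.13625414, 247.03409582],
       [  0.        ,   0.        ,   1.        ]]), 'D': array([-0.03857172,  0.        ,  0.        ,  0.        ,  0.        ]), 'rvec': array([ 2.14826025, -2.12291594,  0.12802185]), 'tvec': array([-0.05649243,  0.55459223,  1.58425494])}
wrist {'intrinsics': array([[424.41659036,   0.        , 319.54764279],
       [  0.        , 424.41659036, 239.84900634],
       [  0.        ,   0.        ,   1.        ]]), 'D': array([-0.07021278,  0.        ,  0.        ,  0.        ,  0.        ]), 'rvec': array([-2.45010712, -1.56473354, -0.21174215]), 'tvec': array([-0.6237319 , -0.02951236,  0.38961834])}
```

View pics/side0.png

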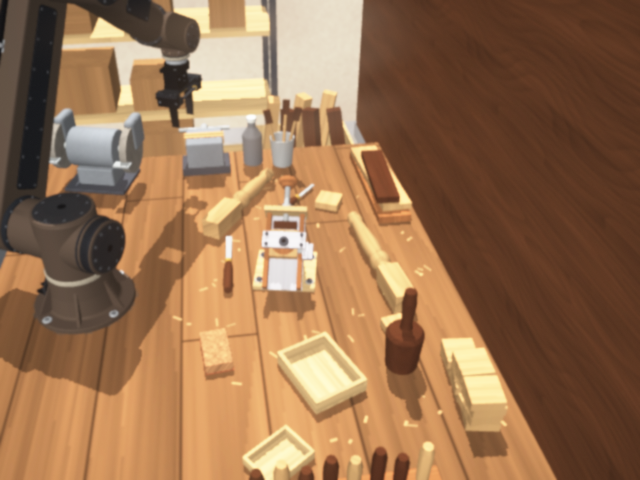

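View pics/top0.png

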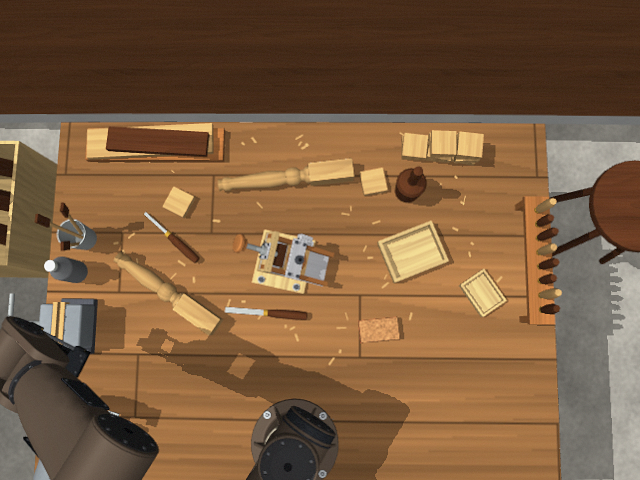

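View pics/wrist0.png

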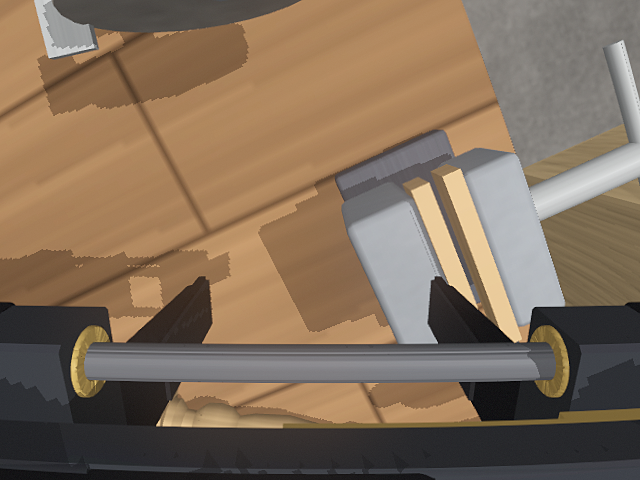

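The side view shows the jig at about (285,250) and a large tray at (320,372). In the top view the knob is at (240,242), the chute lip at about (325,268), the large tray at (414,252) and a small look-alike tray at (484,293). Next I'll measure these with the depth data.

```bash
cat >> h.py <<'E'
def cam(n):
    c=camera_params(n); R,_=cv2.Rodrigues(np.array(c['rvec'])); return c['intrinsics'],c['D'],R,np.array(c['tvec'])
def ray(C,uv):
    K,D,R,t=C; u=cv2.undistortPoints(np.array(uv,float).reshape(-1,1,2),K,D).reshape(-1,2)
    return np.c_[u,np.ones(len(u))]
def depthpts(C,uv,d):
    K,D,R,t=C; return (ray(C,uv)*np.array(d).reshape(-1,1)-t)@R
def plane(C,uv,z):
    K,D,R,t=C; w=ray(C,uv)@R; o=-R.T@t; return o+w*((z-o[2])/w[:,2])[:,None]
def cloud(C,d):
    v,u=np.mgrid[0:480,0:640]; P=depthpts(C,np.c_[u.ravel(),v.ravel()],d.ravel()); return P.reshape(480,640,3)
def proj(C,P):
    K,D,R,t=C; return cv2.projectPoints(np.array(P,float).reshape(-1,3),cv2.Rodrigues(R)[0],t,K,D)[0].reshape(-1,2)
E
python3 - <<'E'
from h import *
C=cam('top'); d=np.load('pics/top0.npy'); P=cloud(C,d)
np.save('pics/P_top0.npy',P)
Z=P[:,:,2]
print('bench z',np.median(Z[340:350,200:240]),np.median(Z[190:210,430:500]))
im=cv2.imread('pics/top0.png')
a=cv2.resize(im[200:320,220:360],None,fx=5,fy=5,interpolation=cv2.INTER_CUBIC); cv2.imwrite('pics/jigzoom.png',a)
a=cv2.resize(im[200:320,360:520],None,fx=5,fy=5,interpolation=cv2.INTER_CUBIC); cv2.imwrite('pics/trayzoom.png',a)
h=np.clip(Z,0,.26)/.26*255; a=cv2.applyColorMap(h.astype(np.uint8),cv2.COLORMAP_JET)
cv2.imwrite('pics/height.png',cv2.resize(a[140:350,100:540],None,fx=1.8,fy=1.8,interpolation=cv2.INTER_NEAREST))
# trays: points with 20<z<45mm
for nm,(u0,u1,v0,v1) in dict(tray=(370,460,210,295),small=(455,515,262,320)).items():
    m=np.zeros((480,640),np.uint8); zz=Z[v0:v1,u0:u1]; m[v0:v1,u0:u1]=((zz>.012)&(zz<.06)).astype(np.uint8)
    q=P[m>0]; print(nm,len(q),np.percentile(q[:,2],[5,50,90,99]))
    top=q[q[:,2]>np.percentile(q[:,2],90)-.006]
    rc=cv2.minAreaRect(top[:,:2].astype(np.float32)*1000); print(rc)
E
```

```text
bench z 0.000840235237082257 5.688163378458674e-05
tray 868 [0.01257978 0.0322153  0.03790517 0.04185977]
((546.5851440429688, -331.3427734375), (127.92839813232422, 169.6669158935547), 22.2111873626709)
small 382 [0.01283904 0.02151064 0.02672291 0.03094942]
((431.7655334472656, -534.1400146484375), (111.31510925292969, 86.81189727783203), 34.33002853393555)
```

```bash
sleep 0
```

```text
(no output)
```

View pics/jigzoom.png

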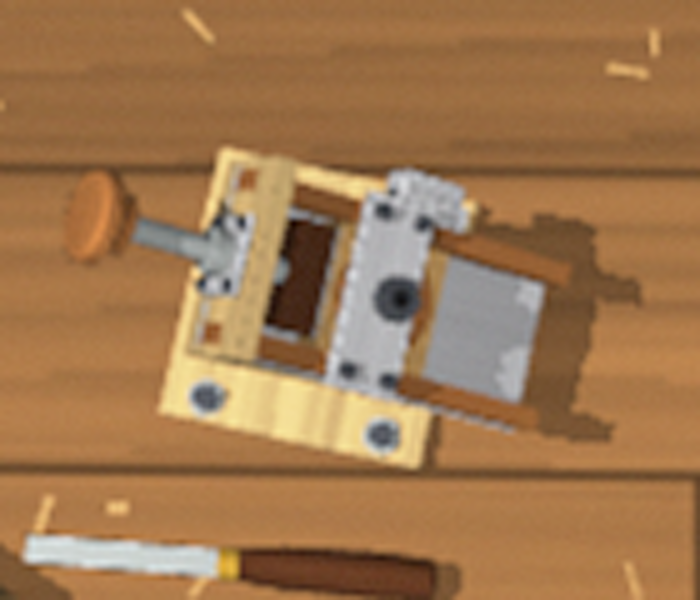

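View pics/height.png

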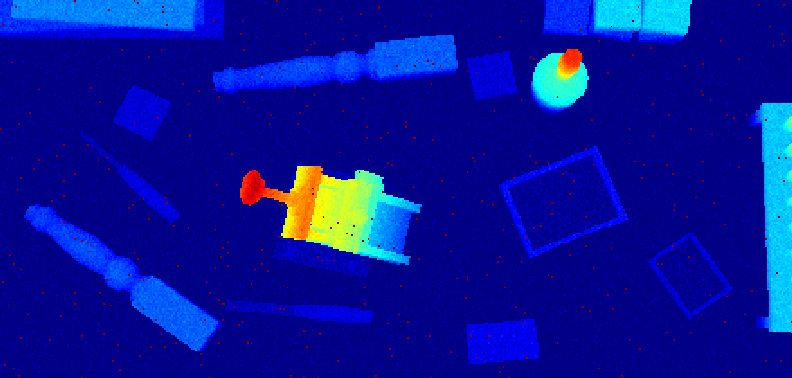

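View pics/trayzoom.png

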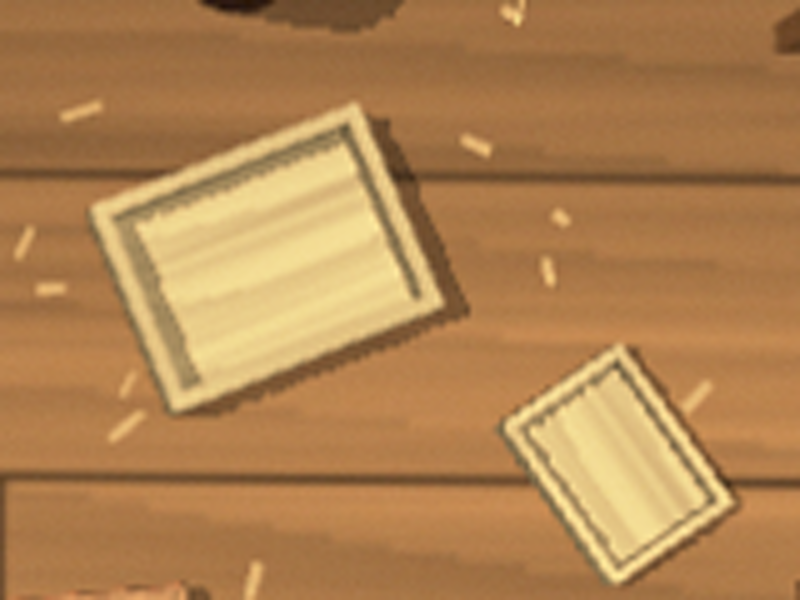

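Run:
```python
from h import *
C=cam('top'); P=np.load('pics/P_top0.npy'); im=cv2.imread('pics/top0.png')
hsv=cv2.cvtColor(im,cv2.COLOR_BGR2HSV)
# chute surface: grey pixels
def z2p(x,y): return 220+x/5,200+y/5
m=np.zeros((480,640),bool)
sub=np.zeros((480,640),np.uint8)
cv2.fillPoly(sub,[np.array([z2p(448,270),z2p(525,290),z2p(505,385),z2p(430,365)],np.int32)],1)
q=P[sub>0]; 
for _ in range(3):
    c=q.mean(0); n=np.linalg.svd(q-c)[2][2]; n*=np.sign(n[2]); e=(q-c)@n; q=q[abs(e)<.004]
print('n',n,'tilt',np.degrees(np.arccos(n[2])),'yaw downslope dir',np.degrees(np.arctan2(n[1],n[0])),len(q), 'z', q[:,2].min(),q[:,2].max())
# knob
k=P[225:260,228:252].reshape(-1,3); k=k[(k[:,2]>.17)&(k[:,2]<.27)]
# only knob disc
print(len(k),k.mean(0),k.min(0),k.max(0))
# base plate corners at z=.012
base=plane(C,[z2p(160,412),z2p(420,468),z2p(220,148),z2p(475,205)],.012); print('base corners',base, np.linalg.norm(base[0]-base[1]),np.linalg.norm(base[0]-base[2]))
# end plate cloud high: z>.15 in endplate
e=P[228:276,258:282].reshape(-1,3); e=e[(e[:,2]>.178)&(e[:,2]<.21)]
print('endplate',e.mean(0),len(e),cv2.minAreaRect(e[:,:2].astype(np.float32)*1000))
```

```text
n [-0.11025187 -0.56605203  0.81696366] tilt 35.21801039350537 yaw downslope dir -101.02169982847407 278 z 0.04681961047029825 0.08787547071438295
229 [0.53358381 0.13598031 0.22730353] [0.51149797 0.11071207 0.19988418] [0.56055811 0.15894392 0.248788  ]
base corners [[ 0.45295703  0.13323637  0.012     ]
 [ 0.42219505 -0.0192572   0.012     ]
 [ 0.60974321  0.10222669  0.012     ]
 [ 0.57711197 -0.04912398  0.012     ]] 0.15556538746170287 0.15982335359377112
endplate [0.51895285 0.06774782 0.19204015] 447 ((521.8192138671875, 74.50833129882812), (45.394962310791016, 107.9853744506836), 78.22003173828125)
```

```bash
cat >> h.py <<'E'
from scipy.spatial.transform import Rotation as Ro
def local(target):
    s=telemetry.get_state(); R=Ro.from_quat(s['tcp_rot']); return R.inv().apply(np.array(target)-s['tool_pos'])
def tooldir():
    s=telemetry.get_state(); M=Ro.from_quat(s['tcp_rot']).as_matrix(); return M
E
python3 - <<'E'
from h import *
C=cam('top'); P=np.load('pics/P_top0.npy'); Z=P[:,:,2]
print('cam pos',-C[2].T@C[3])
y=np.array([np.cos(np.radians(78.5)),np.sin(np.radians(78.5)),0]); x=np.array([y[1],-y[0],0])
o=np.array([.5130,.0295,0]); lip=o-.115*y+[0,0,.046]; kn=o+.1198*y+[0,0,.225]
print('lip',lip,'knob',kn)
# checks: reproject
print('px',proj(C,[lip,lip+.036*x,lip-.036*x,kn]), [(p-[220,200])*5 for p in proj(C,[lip,lip+.036*x,lip-.036*x,kn])])
nn=np.array([-0.574*y[0],-0.574*y[1],.819])
sub=P[254:276,309:324].reshape(-1,3); e=(sub-lip)@nn; print('chute plane residual mm',np.median(e)*1000)
# knob points near the face: height along slope
s=np.array([.819*y[0],.819*y[1],.574])
k=P[225:260,228:252].reshape(-1,3); k=k[(k[:,2]>.17)&(k[:,2]<.27)]
print('knob along slope pct', np.percentile((k-lip)@s,[50,80,90,95]),'x', np.percentile((k-lip)@x,[2,50,98]),'n',np.percentile((k-lip)@nn,[2,50,98]))
# side channel x symmetric: points z>.05 of rails
m=P[225:285,280:330].reshape(-1,3); m=m[(m[:,2]>.08)]; print('channel x',np.percentile((m-lip)@x,[1,50,99]))
# list of objects
m=((Z>.015)&(Z<.3)).astype(np.uint8)
n,l,st,c=cv2.connectedComponentsWithStats(m)
for i in range(1,n):
    if st[i,4]>80: q=P[l==i]; rc=cv2.minAreaRect(q[:,:2].astype(np.float32)*1000); print(c[i].round(),st[i,4],'zmax %.3f'%np.percentile(q[:,2],99),np.round(rc[0]),np.round(rc[1]),round(rc[2]))
# tray grasp
a=np.radians(22.21-90); t=np.array([.5466,-.3313]); print('grasp',t+.0795*np.array([np.cos(a),np.sin(a)]))
E
```

```text
cam pos [ 0.32287533 -0.09024933  1.64567137]
lip [ 0.49007269 -0.08319134  0.046     ] knob [0.53688428 0.14689498 0.225     ]
px [[326.22723454 269.3705506 ]
 [328.86246627 257.15307114]
 [323.575862   281.65998946]
 [236.55208912 242.95989648]] [array([531.13617271, 346.85275301]), array([544.31233137, 285.76535568]), array([517.87931001, 408.29994729]), array([ 82.76044561, 214.79948238])]
chute plane residual mm -1.1060149335734792
knob along slope pct [0.29292131 0.295346   0.29587945 0.29653469] x [-0.0220394  -0.00130828  0.02150355] n [-0.00470077  0.02194909  0.03689782]
channel x [-0.16243369  0.00591165  0.06985555]
[319.  15.] 19546 zmax 0.185 [1246.  -40.] [  18. 2024.] 0
[156. 143.] 4790 zmax 0.074 [872. 444.] [112. 426.] 0
[444. 146.] 2286 zmax 0.096 [ 855. -417.] [228.  79.] 87
[293. 176.] 2280 zmax 0.063 [764.  41.] [ 60. 399.] 7
[410. 184.] 852 zmax 0.220 [ 730. -318.] [85. 80.] 59
[373. 181.] 548 zmax 0.032 [ 758. -218.] [73. 72.] 11
[178. 202.] 552 zmax 0.031 [690. 360.] [73. 71.] 63
[539. 260.] 3981 zmax 0.201 [ 521. -677.] [ 77. 359.] 90
[ 69. 231.] 1172 zmax 0.218 [571. 633.] [120.  90.] 25
[412. 250.] 711 zmax 0.042 [ 547. -332.] [129. 171.] 22
[181. 247.] 329 zmax 0.032 [563. 354.] [155.  25.] 50
[288. 258.] 3159 zmax 0.240 [515.  32.] [256. 155.] 79
[171. 295.] 2142 zmax 0.064 [423. 380.] [365.  57.] 56
[ 66. 269.] 819 zmax 0.175 [479. 656.] [60. 68.] 74
[483. 293.] 328 zmax 0.031 [ 432. -535.] [113.  88.] 34
[ 11. 304.] 130 zmax 0.075 [376. 820.] [19. 66.] 90
[ 70. 321.] 2346 zmax 0.294 [322. 602.] [281. 142.] 60
[284. 313.] 342 zmax 0.033 [364.  43.] [140.  25.] 85
[378. 329.] 850 zmax 0.037 [ 323. -234.] [ 62. 111.] 6
[293. 445.] 4893 zmax 0.288 [26. -5.] [241. 199.] 76
[ 40. 472.] 200 zmax 0.192 [-49. 644.] [47. 62.] 8
grasp [ 0.57665119 -0.40490147]
```

Call:
{"op": "apply_moves", "data": {"increments": [{"hand": 0,"travel": [0,0,-0.06]},{"hand": 0,"travel": [0,0,-0.05]},{"hand": 0,"travel": [-0.035,-0.0375,0]},{"hand": 0,"travel": [-0.035,-0.0375,0]},{"hand": 0,"travel": [-0.035,-0.0375,0]},{"hand": 0,"travel": [-0.035,-0.0375,0]},{"hand": 0,"travel": [-0.035,-0.0375,0]},{"hand": 0,"travel": [-0.035,-0.0375,0]},{"hand": 0,"travel": [-0.035,-0.0375,0]},{"hand": 0,"travel": [-0.035,-0.0375,0]},{"hand": 0,"travel": [-0.035,-0.0375,0]},{"hand": 0,"travel": [-0.035,-0.0375,0]}]}}

```text
$.increments[0]: bad value
```

Call:
{"op": "apply_moves", "data": {"increments": [{"hand": 0,"travel": [-0.035,-0.0375,0]},{"hand": 0,"travel": [-0.035,-0.0375,0]},{"hand": 0,"travel": [-0.035,-0.0375,0]},{"hand": 0,"travel": [-0.035,-0.0375,0]},{"hand": 0,"travel": [-0.035,-0.0375,0]},{"hand": 0,"travel": [-0.035,-0.0375,0]},{"hand": 0,"travel": [-0.035,-0.0375,0]},{"hand": 0,"travel": [-0.035,-0.0375,0]},{"hand": 0,"travel": [-0.035,-0.0375,0]},{"hand": 0,"travel": [-0.03,-0.0375,0]}]}}

```text
$.increments[0]: bad value
```

Call:
{"op": "apply_moves", "data": {"increments": [{"hand": 0,"turn": [0,0,10]},{"hand": 0,"turn": [0,0,10]},{"hand": 0,"turn": [0,0,10]},{"hand": 0,"turn": [0,0,10]},{"hand": 0,"turn": [0,0,10]},{"hand": 0,"turn": [0,0,10]},{"hand": 0,"turn": [0,0,10]},{"hand": 0,"turn": [0,0,10]},{"hand": 0,"turn": [0,0,10]},{"hand": 0,"turn": [0,0,10]},{"hand": 0,"turn": [0,0,10]},{"hand": 0,"turn": [0,0,10]}]}}

```text
$.increments[0]: bad value
```

Call:
{"op": "apply_moves", "data": {"increments": [{"hand": 0,"travel": [0,0,-0.06],"turn": [0,0,0]},{"hand": 0,"travel": [0,0,-0.05],"turn": [0,0,0]},{"hand": 0,"travel": [-0.035,-0.0375,0],"turn": [0,0,0]},{"hand": 0,"travel": [-0.035,-0.0375,0],"turn": [0,0,0]},{"hand": 0,"travel": [-0.035,-0.0375,0],"turn": [0,0,0]},{"hand": 0,"travel": [-0.035,-0.0375,0],"turn": [0,0,0]},{"hand": 0,"travel": [-0.035,-0.0375,0],"turn": [0,0,0]},{"hand": 0,"travel": [-0.035,-0.0375,0],"turn": [0,0,0]},{"hand": 0,"travel": [-0.035,-0.0375,0],"turn": [0,0,0]},{"hand": 0,"travel": [-0.035,-0.0375,0],"turn": [0,0,0]},{"hand": 0,"travel": [-0.035,-0.0375,0],"turn": [0,0,0]},{"hand": 0,"travel": [-0.035,-0.0375,0],"turn": [0,0,0]}]}}

```text
clock: 1.65
tool_pos: [0.4228, 0.0781, 0.3247]
tcp_rot: [0.215, 0.977, 0.0, 0.0]
contact_force: [0.7, -0.4, 0.8]
opening: 0.095
```

Call:
{"op": "apply_moves", "data": {"increments": [{"hand": 0,"travel": [-0.035,-0.0375,0],"turn": [0,0,0]},{"hand": 0,"travel": [-0.035,-0.0375,0],"turn": [0,0,0]},{"hand": 0,"travel": [-0.035,-0.0375,0],"turn": [0,0,0]},{"hand": 0,"travel": [-0.035,-0.0375,0],"turn": [0,0,0]},{"hand": 0,"travel": [-0.035,-0.0375,0],"turn": [0,0,0]},{"hand": 0,"travel": [-0.035,-0.0375,0],"turn": [0,0,0]},{"hand": 0,"travel": [-0.035,-0.0375,0],"turn": [0,0,0]},{"hand": 0,"travel": [-0.035,-0.0375,0],"turn": [0,0,0]},{"hand": 0,"travel": [-0.035,-0.0375,0],"turn": [0,0,0]},{"hand": 0,"travel": [-0.03,-0.035,0],"turn": [0,0,0]}]}}

```text
clock: 2.9
tool_pos: [0.5794, -0.405, 0.324]
tcp_rot: [0.215, 0.977, 0.0, -0.0]
contact_force: [-0.3, -0.1, 0.5]
opening: 0.0951
```

Call:
{"op": "apply_moves", "data": {"increments": [{"hand": 0,"travel": [0,0,0],"turn": [0,0,10.2]},{"hand": 0,"travel": [0,0,0],"turn": [0,0,10.2]},{"hand": 0,"travel": [0,0,0],"turn": [0,0,10.2]},{"hand": 0,"travel": [0,0,0],"turn": [0,0,10.2]},{"hand": 0,"travel": [0,0,0],"turn": [0,0,10.2]},{"hand": 0,"travel": [0,0,0],"turn": [0,0,10.2]},{"hand": 0,"travel": [0,0,0],"turn": [0,0,10.2]},{"hand": 0,"travel": [0,0,0],"turn": [0,0,10.2]},{"hand": 0,"travel": [0,0,0],"turn": [0,0,10.2]},{"hand": 0,"travel": [0,0,0],"turn": [0,0,10.2]},{"hand": 0,"travel": [0,0,0],"turn": [0,0,10.2]},{"hand": 0,"travel": [0,0,0],"turn": [0,0,10.2]}]}}

```text
clock: 4.4
tool_pos: [0.579, -0.4032, 0.3242]
tcp_rot: [0.96, 0.279, -0.0, -0.0]
contact_force: [0.5, -0.0, 0.5]
opening: 0.0952
```

Run:
```python
from h import *
s=telemetry.get_state(); M=tooldir(); print(s['clock'],s['joint_pos'].round(3),s['tool_pos'],'yaw of tool y',np.degrees(np.arctan2(M[1,1],M[0,1])),'z',M[:,2].round(4)); print(local([.5767,-.4049,.15]))
snap('wrist','w1')
C=cam('wrist');np.save('pics/Pw1.npy',cloud(C,np.load('pics/w1.npy')))
```

```text
4.4 [-0.702  0.542  1.177  0.     1.423  0.303] [ 0.57904846 -0.4032199   0.32419283] yaw of tool y -57.59276894449511 z [-5.e-04  6.e-04 -1.e+00]
[-0.00286141  0.00029051  0.17419302]
```

View pics/w1.png

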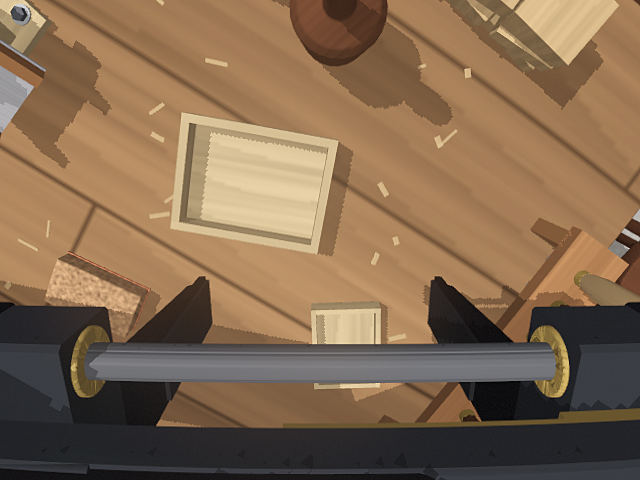

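Run:
```python
from h import *
P=np.load('pics/Pw1.npy'); q=P.reshape(-1,3); 
m=(q[:,2]>.025)&(q[:,2]<.043)&(np.linalg.norm(q[:,:2]-[.5466,-.3313],axis=1)<.13)
t=q[m]; rc=cv2.minAreaRect(t[:,:2].astype(np.float32)*1000); print(len(t),rc, 'bench',np.median(q[(abs(q[:,2])<.01)][:,2]))
print(cv2.boxPoints(rc))
```

```text
4671 ((547.4292602539062, -335.1684875488281), (128.53648376464844, 168.71539306640625), 21.325830459594727) bench -0.00080233076748634
[[ 456.88318 -279.95947]
 [ 518.2401  -437.1225 ]
 [ 637.97534 -390.3775 ]
 [ 576.6184  -233.21448]]
```

Call:
{"op": "apply_moves", "data": {"increments": [{"hand": 0,"travel": [0,0,0.05],"turn": [0,0,5.4]},{"hand": 0,"travel": [0,0,0.06],"turn": [0,0,5.4]},{"hand": 0,"travel": [0,0,0.06],"turn": [0,0,0]},{"hand": 0,"travel": [0,0,0.06],"turn": [0,0,0]},{"hand": 0,"travel": [0,0,0.03],"turn": [0,0,0]},{"hand": 0,"travel": [0,0,0],"turn": [0,0,0]}]}}

```text
clock: 5.2
tool_pos: [0.5782, -0.4025, 0.0621]
tcp_rot: [0.982, 0.191, -0.001, -0.002]
contact_force: [-0.4, 1.2, 0.9]
opening: 0.0954
```

Run:
```python
from h import *
s=telemetry.get_state(); M=tooldir(); print(s['clock'],s['joint_pos'].round(3),s['tool_pos'],'yaw of tool y',np.degrees(np.arctan2(M[1,1],M[0,1])),'z',M[:,2].round(4)); print(local([.5765,-.407,.013]))
snap('wrist','w2')
```

```text
5.2 [-0.702  0.763  1.472  0.     0.912  0.484] [ 0.57816764 -0.40248833  0.06205871] yaw of tool y -67.92793725427356 z [-0.0036  0.0032 -1.    ]
[-0.00313524  0.00376391  0.04904994]
```

View pics/w2.png

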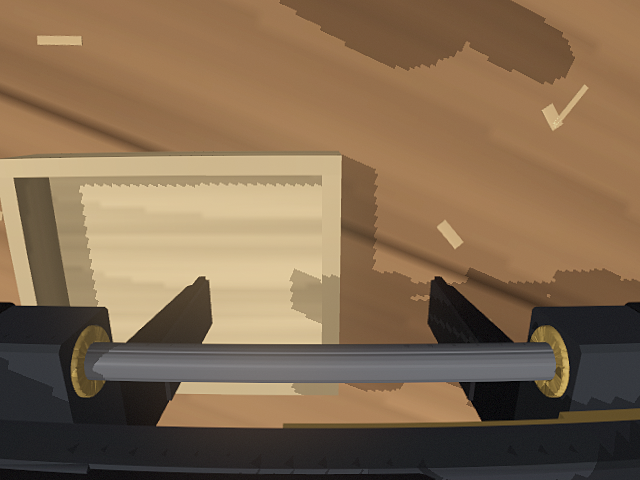

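The wrist view shows the end wall upright at column 331, between the fingers (210 and 432), and parallel to the pads. Now I'll descend and pinch it.

Call:
{"op": "apply_moves", "data": {"increments": [{"hand": 0,"travel": [-0.003,0.003,0.02],"turn": [0,0,0]},{"hand": 0,"travel": [0,0,0.02],"turn": [0,0,0]},{"hand": 0,"travel": [0,0,0.008],"turn": [0,0,0]},{"hand": 0,"travel": [0,0,0],"turn": [0,0,0]},{"hand": 255,"travel": [0,0,0],"turn": [0,0,0]},{"hand": 255,"travel": [0,0,0],"turn": [0,0,0]},{"hand": 255,"travel": [0,0,0],"turn": [0,0,0]},{"hand": 255,"travel": [0,0,0],"turn": [0,0,0]},{"hand": 255,"travel": [0,0,0],"turn": [0,0,0]},{"hand": 255,"travel": [0,0,0],"turn": [0,0,0]}]}}

```text
clock: 6.5
tool_pos: [0.5775, -0.4071, 0.0166]
tcp_rot: [0.982, 0.19, 0.0, -0.0]
contact_force: [-0.1, -0.2, -0.4]
opening: 0.0402
```

Run:
```python
from h import *
s=telemetry.get_state(); M=tooldir(); print(s['clock'],s['opening'],s['tool_pos'],'yaw of tool y',np.degrees(np.arctan2(M[1,1],M[0,1])),'z',M[:,2].round(4),s['contact_force'])
P=cloud(cam('top'),snap('top','t2')[1])
```

```text
6.5 0.04024858783177792 [ 0.57747819 -0.4071395   0.01661434] yaw of tool y -68.05444095558023 z [ 1.e-04  1.e-04 -1.e+00] [-0.06498109 -0.19625722 -0.42210885]
```

View pics/t2.png

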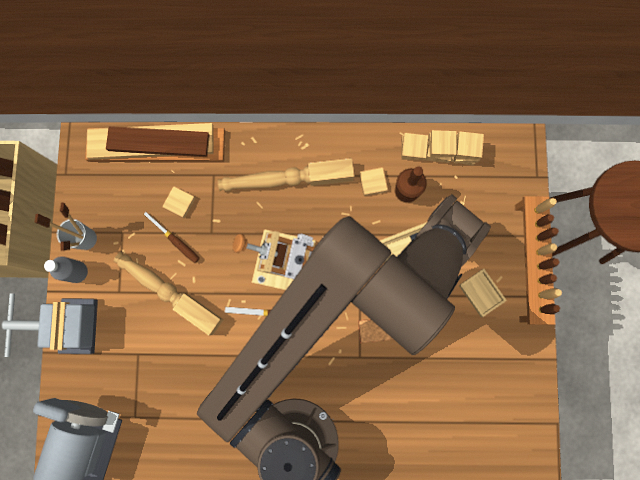

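The arm now hides the tray in the top view, and the fingers are still closing (40 mm). I'll give them more time.

Call:
{"op": "apply_moves", "data": {"increments": [{"hand": 255,"travel": [0,0,0],"turn": [0,0,0]},{"hand": 255,"travel": [0,0,0],"turn": [0,0,0]},{"hand": 255,"travel": [0,0,0],"turn": [0,0,0]},{"hand": 255,"travel": [0,0,0],"turn": [0,0,0]},{"hand": 255,"travel": [0,0,0],"turn": [0,0,0]},{"hand": 255,"travel": [0,0,0],"turn": [0,0,0]}]}}

```text
clock: 7.3
tool_pos: [0.5775, -0.4072, 0.0166]
tcp_rot: [0.982, 0.19, 0.0, 0.0]
contact_force: [-0.1, -1.4, 0.4]
opening: 0.0092
```

Run:
```python
from h import *
s=telemetry.get_state(); M=tooldir(); print(s['clock'],s['opening'],s['tool_pos'],'yaw of tool y',np.degrees(np.arctan2(M[1,1],M[0,1])),'z',M[:,2].round(4),s['contact_force'])
print(local([.4647,-.2081,s['tool_pos'][2]]))
```

```text
7.3 0.009247992937762198 [ 0.57748381 -0.40719775  0.01660895] yaw of tool y -68.05426479127958 z [ 1.e-04 -0.e+00 -1.e+00] [-0.12470019 -1.37039732  0.41628237]
[-3.02028359e-02 -2.26821271e-01 -1.59041411e-05]
```

Call:
{"op": "apply_moves", "data": {"increments": [{"hand": 255,"travel": [0,0,-0.002],"turn": [0,0,0]},{"hand": 255,"travel": [0,-0.01,0],"turn": [0,0,0]},{"hand": 255,"travel": [0,-0.02,0],"turn": [0,0,0]},{"hand": 255,"travel": [0,-0.02,0],"turn": [0,0,0]},{"hand": 255,"travel": [0,-0.02,0],"turn": [0,0,0]},{"hand": 255,"travel": [0,-0.02,0],"turn": [0,0,0]},{"hand": 255,"travel": [0,-0.01,0],"turn": [0,0,0]},{"hand": 255,"travel": [0,0,0],"turn": [0,0,8.4]},{"hand": 255,"travel": [0,0,0],"turn": [0,0,8.4]},{"hand": 255,"travel": [0,0,0],"turn": [0,0,8.4]},{"hand": 255,"travel": [0,0,0],"turn": [0,0,8.3]},{"hand": 255,"travel": [0,0,0],"turn": [0,0,0]}]}}

```text
clock: 8.8
tool_pos: [0.5401, -0.3144, 0.0186]
tcp_rot: [0.995, -0.1, 0.0, -0.0]
contact_force: [0.4, -0.4, -1.9]
opening: 0.0087
```

```bash
cat >> h.py <<'E'
def rep(t=None):
    s=telemetry.get_state(); M=tooldir(); print(s['clock'],s['joint_pos'].round(3),s['opening'].__round__(4),s['tool_pos'].round(4),'yaw y',np.degrees(np.arctan2(M[1,1],M[0,1])).round(2),'z',M[:,2].round(4),s['contact_force'].round(1))
    if t is not None: print('local',local(t).round(4))
E
python3 - <<'E'
from h import *
rep([.4647,-.2081,.0166])
C=cam('wrist'); p,d=snap('wrist','w3'); P=cloud(C,d); np.save('pics/Pw3.npy',P)
E
```

```text
8.8 [-0.633  0.73   1.717  0.     0.695  1.139] 0.0087 [ 0.5401 -0.3144  0.0186] yaw y -101.5 z [ 0.  0. -1.] [ 0.4 -0.4 -1.9]
local [-0.095  -0.0891  0.002 ]
```

View pics/w3.png

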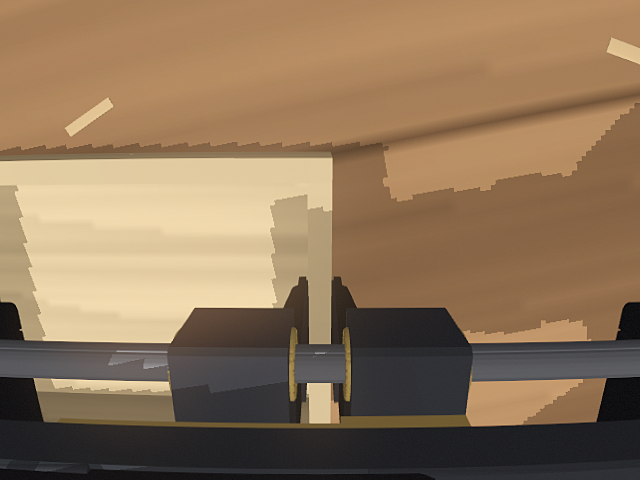

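Run:
```python
from h import *
P=np.load('pics/Pw3.npy'); s=telemetry.get_state(); R=Ro.from_quat(s['tcp_rot'])
L=R.inv().apply(P.reshape(-1,3)-s['tool_pos']).reshape(480,640,3)
for col in (80,100,120,140,160,320):
    z=P[:,col,2]; x=L[:,col,0]; m=(z>.026)&(z<.045); xs=x[m]; print(col,m.sum(),np.percentile(xs,[1,99]).round(4) if m.sum() else '', np.median(z[m]).round(4) if m.sum() else '')
m=(P[:,:,2]>.028)&(P[:,:,2]<.042); q=L[m]; print(np.percentile(q[:,0],[1,99]),np.percentile(q[:,1],[1,99]))
```

```text
80 26 [0.054  0.0627] 0.0351
100 27 [0.054  0.0629] 0.0348
120 27 [0.0541 0.0628] 0.0346
140 25 [0.054  0.0627] 0.0349
160 29 [-0.0251  0.063 ] 0.035
320 226 [-0.0478  0.062 ] 0.0351
[-0.04624974  0.06285561] [-0.1172118   0.00863388]
```

Call:
{"op": "apply_moves", "data": {"increments": [{"hand": 255,"travel": [-0.014,0,0],"turn": [0,0,0]},{"hand": 255,"travel": [-0.02,0,0],"turn": [0,0,0]},{"hand": 255,"travel": [-0.02,0,0],"turn": [0,0,0]},{"hand": 255,"travel": [-0.02,0,0],"turn": [0,0,0]},{"hand": 255,"travel": [-0.02,0,0],"turn": [0,0,0]},{"hand": 255,"travel": [0,-0.01,0],"turn": [0,0,0]},{"hand": 255,"travel": [0,-0.02,0],"turn": [0,0,0]},{"hand": 255,"travel": [0,-0.02,0],"turn": [0,0,0]},{"hand": 255,"travel": [0,-0.02,0],"turn": [0,0,0]},{"hand": 255,"travel": [0,-0.019,0],"turn": [0,0,0]},{"hand": 255,"travel": [0,0,0],"turn": [0,0,0]},{"hand": 255,"travel": [0,0,0.002],"turn": [0,0,0]}]}}

```text
clock: 10.35
tool_pos: [0.4661, -0.2084, 0.0167]
tcp_rot: [0.995, -0.1, 0.0, 0.0]
contact_force: [0.2, 0.5, -0.8]
opening: 0.009
```

Run:
```python
from h import *
rep([.4657,-.2081,.0166]); snap('side','s3')
im=cv2.imread('pics/s3.png'); cv2.imwrite('pics/s3z.png',cv2.resize(im[180:420,180:440],None,fx=2.4,fy=2.4,interpolation=cv2.INTER_CUBIC))
```

```text
10.35 [-0.55   0.633  2.009  0.     0.499  1.222] 0.009 [ 0.4661 -0.2084  0.0167] yaw y -101.53 z [ 5.e-04 -2.e-04 -1.e+00] [ 0.2  0.5 -0.8]
local [-0.0005 -0.0002  0.0001]
```

View pics/s3z.png

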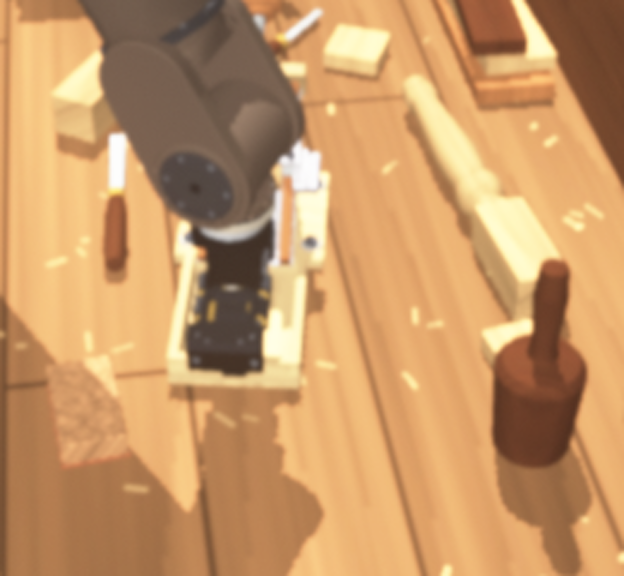

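Call:
{"op": "apply_moves", "data": {"increments": [{"hand": 170,"travel": [0,0,0],"turn": [0,0,0]},{"hand": 170,"travel": [0,0,0],"turn": [0,0,0]},{"hand": 170,"travel": [0,0,0],"turn": [0,0,0]},{"hand": 170,"travel": [0,0,0],"turn": [0,0,0]},{"hand": 170,"travel": [0,0,-0.02],"turn": [0,0,0]},{"hand": 170,"travel": [0,0,-0.03],"turn": [0,0,0]},{"hand": 255,"travel": [0,0,-0.06],"turn": [0,0,0]},{"hand": 255,"travel": [0,0,-0.06],"turn": [0,0,0]},{"hand": 255,"travel": [0,0,-0.06],"turn": [0,0,0]},{"hand": 255,"travel": [0,0,-0.06],"turn": [0,0,0]},{"hand": 255,"travel": [0,0,-0.06],"turn": [0,0,0]},{"hand": 255,"travel": [0,0,0],"turn": [0,0,0]}]}}

```text
clock: 11.9
tool_pos: [0.4666, -0.2088, 0.3708]
tcp_rot: [0.995, -0.101, 0.004, 0.002]
contact_force: [-0.2, 1.1, -0.3]
opening: 0.0007
```

Run:
```python
from h import *
rep(); C=cam('wrist'); p,d=snap('wrist','w4'); np.save('pics/Pw4.npy',cloud(C,d))
```

```text
11.9 [-0.55   0.193  1.593  0.     1.347  1.222] 0.0007 [ 0.4666 -0.2088  0.3708] yaw y -101.55 z [ 0.0067 -0.004  -1.    ] [-0.2  1.1 -0.3]
```

View pics/w4.png

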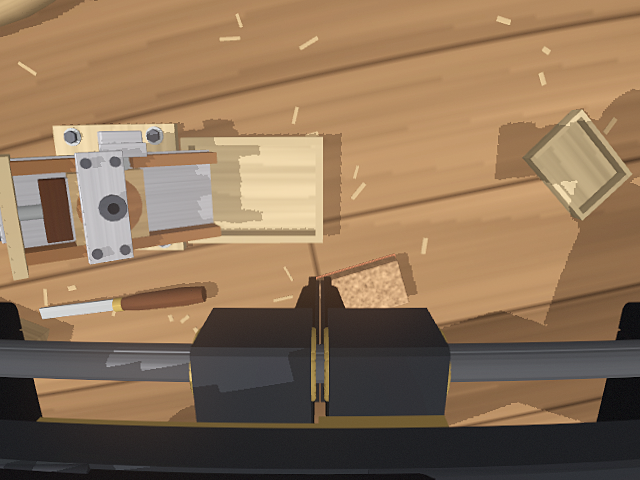

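Run:
```python
from h import *
P=np.load('pics/Pw4.npy'); y=np.array([np.cos(np.radians(78.5)),np.sin(np.radians(78.5)),0]); x=np.array([y[1],-y[0],0]); lip=np.array([.49007,-.08319,.046])
w=P[130:246,218:330].reshape(-1,3); w=w[(w[:,2]>.024)&(w[:,2]<.044)]
r_=(w-lip); print('x',np.percentile(r_@x,[1,99]),'y',np.percentile(r_@y,[1,99]),'z',np.median(w[:,2]))
rim=w
import numpy as n
e=w[(r_@y)<-.11]; print('far wall z',np.median(e[:,2]), np.percentile(e@x-lip@x,[1,99]))
# side edge angle
for sg in(1,-1):
    s_=w[(abs(r_@x-sg*.058)<.012)&(r_@y>-.12)]; rr=(s_-lip); k=np.polyfit(rr@y,rr@x,1); print('side slope deg',np.degrees(k[0]),k[1])
# chute: lip seen
c=P[160:228,150:212].reshape(-1,3);
```

```text
x [-0.06318711  0.06426896] y [-0.13229082 -0.006862  ] z 0.03299670765627528
far wall z 0.0329527373604867 [-0.06301362  0.06387112]
side slope deg 0.29967001667679066 0.060456600306998245
side slope deg -0.04439956641019319 -0.058088346694303655
```

Call:
{"op": "apply_moves", "data": {"increments": [{"hand": 255,"travel": [0,0,0],"turn": [0,0,-10]},{"hand": 255,"travel": [0,0,0],"turn": [0,0,-10]},{"hand": 255,"travel": [0,0,0],"turn": [0,0,-10]},{"hand": 255,"travel": [0,0,0],"turn": [0,0,-10]},{"hand": 255,"travel": [0,0,0],"turn": [0,0,-10]},{"hand": 255,"travel": [0,0,0],"turn": [0,0,-10]},{"hand": 255,"travel": [0,0,0],"turn": [0,0,-10]},{"hand": 255,"travel": [0,0,0],"turn": [0,0,-10]},{"hand": 255,"travel": [0,0,0],"turn": [0,0,-10]},{"hand": 255,"travel": [0.02,0,-0.02],"turn": [0,0,0]},{"hand": 255,"travel": [0.04,0,-0.02],"turn": [0,0,0]},{"hand": 255,"travel": [0.045,0,0],"turn": [0,0,0]}]}}

```text
clock: 13.45
tool_pos: [0.487, -0.1048, 0.406]
tcp_rot: [0.775, 0.632, -0.0, -0.0]
contact_force: [0.8, -0.1, -0.0]
opening: 0.0006
```

Call:
{"op": "apply_moves", "data": {"increments": [{"hand": 255,"travel": [0.045,0,0],"turn": [0,0,0]},{"hand": 255,"travel": [0.045,0,0],"turn": [0,0,0]},{"hand": 255,"travel": [0.045,0,0],"turn": [0,0,0]},{"hand": 255,"travel": [0.045,0,0],"turn": [0,0,0]},{"hand": 255,"travel": [0.045,0,0],"turn": [0,0,0]},{"hand": 255,"travel": [0.045,0,0],"turn": [0,0,0]},{"hand": 255,"travel": [0.045,0,0],"turn": [0,0,0]},{"hand": 255,"travel": [0.045,0,0],"turn": [0,0,0]},{"hand": 255,"travel": [0,0,0],"turn": [0,-6,0]},{"hand": 255,"travel": [0,0,0],"turn": [0,-6,0]},{"hand": 255,"travel": [0,0,0],"turn": [0,0,0]}]}}

```text
clock: 14.82
tool_pos: [0.5589, 0.2483, 0.4039]
tcp_rot: [0.77, 0.63, -0.083, 0.065]
contact_force: [-0.2, 0.3, -0.0]
opening: 0.0008
```

Run:
```python
from h import *
rep(); print(tooldir().round(3))
```

```text
14.825 [ 0.387  0.413  1.21  -0.174  1.638  0.585] 0.0008 [0.5589 0.2483 0.4039] yaw y -11.44 z [-0.045  -0.2046 -0.9778] [-0.2  0.3 -0. ]
[[ 0.193  0.98  -0.045]
 [ 0.959 -0.198 -0.205]
 [-0.209 -0.004 -0.978]]
```

Call:
{"op": "apply_moves", "data": {"increments": [{"hand": 255,"travel": [0,0,0],"turn": [0,-6,0]},{"hand": 255,"travel": [0,0,0],"turn": [0,-6,0]},{"hand": 255,"travel": [0,0,0],"turn": [0,-6,0]},{"hand": 255,"travel": [0,0,0],"turn": [0,-6,0]},{"hand": 255,"travel": [0,0,0],"turn": [0,-6,0]},{"hand": 255,"travel": [0,0,0],"turn": [0,-6,0]},{"hand": 255,"travel": [0,0,0],"turn": [0,-7,0]},{"hand": 255,"travel": [0,0,0],"turn": [0,0,0]}]}}

```text
clock: 15.82
tool_pos: [0.5592, 0.2472, 0.4038]
tcp_rot: [0.686, 0.562, -0.359, 0.291]
contact_force: [0.5, -0.7, 0.0]
opening: 0.0008
```

Run:
```python
from h import *
y=np.array([np.cos(np.radians(78.5)),np.sin(np.radians(78.5)),0])
s=.8192*y+np.array([0,0,.5736]); kn=np.array([.5369,.1469,.225])
rep(kn+.04*s); print(tooldir().round(3),-s)
snap('side','s5'); C=cam('wrist'); p,d=snap('wrist','w5'); np.save('pics/Pw5.npy',cloud(C,d))
im=cv2.imread('pics/s5.png'); cv2.imwrite('pics/s5z.png',cv2.resize(im[60:360,150:450],None,fx=2,fy=2,interpolation=cv2.INTER_CUBIC))
```

```text
15.825 [ 0.57   0.659  1.055 -0.735  2.078  0.621] 0.0008 [0.5592 0.2472 0.4038] yaw y -11.5 z [-0.166  -0.8025 -0.5731] [ 0.5 -0.7  0. ]
local [ 0.0877 -0.0011  0.1467]
[[ 0.11   0.98  -0.166]
 [ 0.562 -0.199 -0.803]
 [-0.819 -0.005 -0.573]] [-0.16332221 -0.80275432 -0.5736    ]
```

View pics/s5z.png

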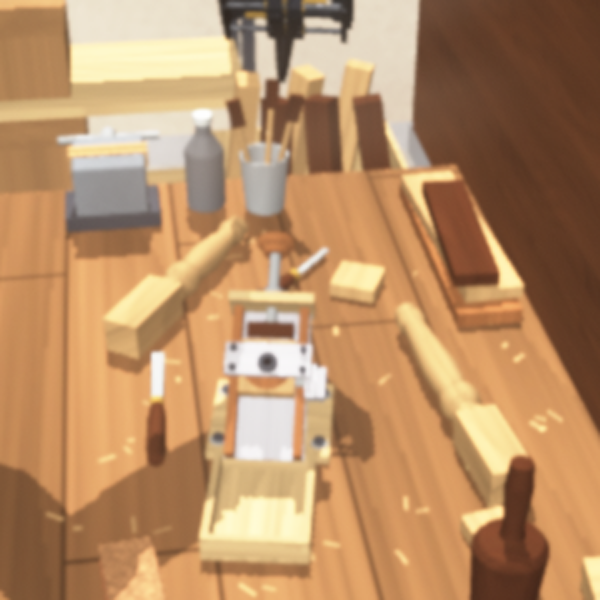

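View pics/w5.png

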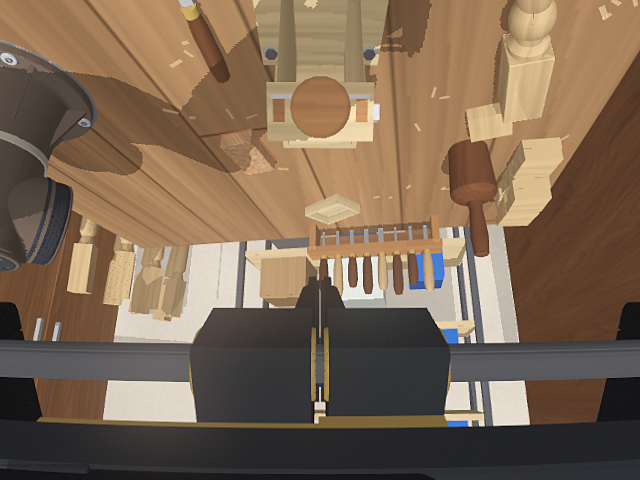

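Run:
```python
from h import *
P=np.load('pics/Pw5.npy'); im=cv2.imread('pics/w5.png')
s=telemetry.get_state(); R=Ro.from_quat(s['tcp_rot'])
q=P[70:145,285:356].reshape(-1,3); L=R.inv().apply(q-s['tool_pos'])
f=L[(L[:,2]<L[:,2].min()+.02)]; z=np.median(L[np.abs(L[:,2]-np.percentile(L[:,2],30))<.006][:,2])
f=L[abs(L[:,2]-z)<.006]; c,r_=cv2.minEnclosingCircle(f[:,:2].astype(np.float32)*1000); print('face z',z,len(f),'mean',f.mean(0),c,r_)
print('face world',R.apply([f[:,0].mean(),f[:,1].mean(),z])+s['tool_pos'])
```

```text
face z 0.1901402673542981 2969 mean [ 0.08913624 -0.00041481  0.19028306] (89.11035919189453, -0.3700810670852661) 25.020801544189453
face world [0.53774949 0.14491015 0.22378448]
```

The wrist depth gives a knob face of 25.0 mm radius at tool offset (0.089, 0, 0.190), within 4 mm of the top-camera result. I'll move onto its axis and stop short of contact.

Call:
{"op": "apply_moves", "data": {"increments": [{"hand": 255,"travel": [0.03,0,0],"turn": [0,0,0]},{"hand": 255,"travel": [0.03,0,0],"turn": [0,0,0]},{"hand": 255,"travel": [0.028,0,0],"turn": [0,0,0]},{"hand": 255,"travel": [0,0,0.04],"turn": [0,0,0]},{"hand": 255,"travel": [0,0,0.04],"turn": [0,0,0]},{"hand": 255,"travel": [0,0,0.04],"turn": [0,0,0]},{"hand": 255,"travel": [0,0,0.03],"turn": [0,0,0]},{"hand": 255,"travel": [0,0,0.02],"turn": [0,0,0]},{"hand": 255,"travel": [0,0,0],"turn": [0,0,0]}]}}

```text
clock: 17.05
tool_pos: [0.541, 0.1601, 0.2356]
tcp_rot: [0.687, 0.561, -0.359, 0.291]
contact_force: [-0.3, -0.0, 0.5]
opening: 0.0006
```

Run:
```python
from h import *
rep([.5373,.1459,.2244]); print(tooldir()[:,2].round(3)); 
snap('side','s6')
im=cv2.imread('pics/s6.png'); cv2.imwrite('pics/s6z.png',cv2.resize(im[60:360,150:450],None,fx=2,fy=2,interpolation=cv2.INTER_CUBIC))
```

```text
17.05 [ 0.479  0.688  1.456 -0.696  1.695  0.851] 0.0006 [0.541  0.1601 0.2356] yaw y -11.6 z [-0.166  -0.8028 -0.5727] [-0.3 -0.   0.5]
local [ 0.0008 -0.0007  0.0184]
[-0.166 -0.803 -0.573]
```

View pics/s6z.png

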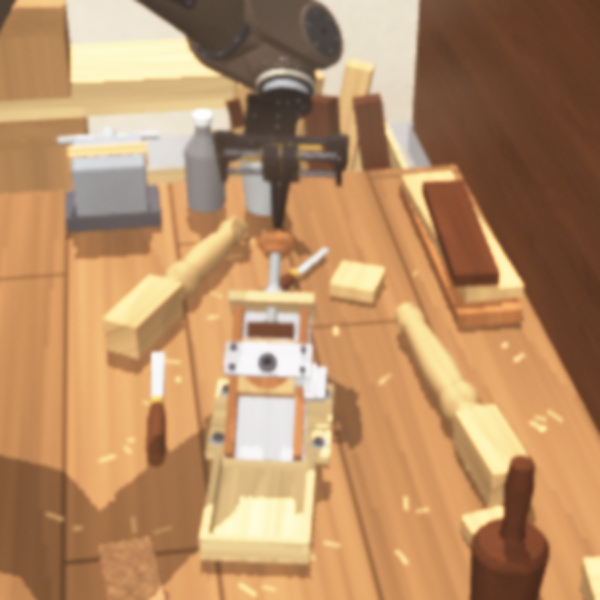

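Call:
{"op": "apply_moves", "data": {"increments": [{"hand": 255,"travel": [0,0,0.006],"turn": [0,0,0]},{"hand": 255,"travel": [0,0,0.005],"turn": [0,0,0]},{"hand": 255,"travel": [0,0,0.003],"turn": [0,0,0]},{"hand": 255,"travel": [0,0,0.003],"turn": [0,0,0]},{"hand": 255,"travel": [0,0,0.003],"turn": [0,0,0]}]}}

```text
clock: 17.73
tool_pos: [0.5379, 0.1442, 0.2256]
tcp_rot: [0.687, 0.561, -0.357, 0.292]
contact_force: [1.7, 7.9, 5.8]
opening: 0.0003
```

Call:
{"op": "apply_moves", "data": {"increments": [{"hand": 255,"travel": [0,0,0.003],"turn": [0,0,0]},{"hand": 255,"travel": [0,0,0.003],"turn": [0,0,0]}]}}

```text
clock: 17.98
tool_pos: [0.5371, 0.14, 0.2226]
tcp_rot: [0.687, 0.561, -0.357, 0.292]
contact_force: [0.1, 8.7, 6.0]
opening: 0.0006
```

Call:
{"op": "apply_moves", "data": {"increments": [{"hand": 255,"travel": [0,0,0.004],"turn": [0,0,0]},{"hand": 255,"travel": [0,0,0.005],"turn": [0,0,0]},{"hand": 255,"travel": [0,0,0.005],"turn": [0,0,0]},{"hand": 255,"travel": [0,0,0.005],"turn": [0,0,0]},{"hand": 255,"travel": [0,0,0.005],"turn": [0,0,0]},{"hand": 255,"travel": [0,0,0.004],"turn": [0,0,0]},{"hand": 255,"travel": [0,0,0.003],"turn": [0,0,0]}]}}

```text
clock: 18.85
tool_pos: [0.532, 0.1154, 0.205]
tcp_rot: [0.688, 0.561, -0.357, 0.292]
contact_force: [-1.3, 11.3, 6.6]
opening: 0.0005
```

```bash
cat >> h.py <<'E'
Y=np.array([np.cos(np.radians(78.5)),np.sin(np.radians(78.5)),0]); S=.8192*Y+np.array([0,0,.5736]); LIP=np.array([.49007,-.08319,.046])
def push():
    s=telemetry.get_state(); print('t',s['clock'],'slope',((s['tool_pos']-LIP)@S).round(4),'F',(s['contact_force']@S).round(1),s['contact_force'].round(1),'x',((s['tool_pos']-LIP)@np.array([Y[1],-Y[0],0])).round(4))
E
python3 -c "
from h import *
push(); rep()"
```

```text
t 18.85 slope 0.2575 F 12.7 [-1.3 11.3  6.6] x 0.0015
18.85 [ 0.425  0.681  1.568 -0.725  1.583  0.889] 0.0005 [0.532  0.1154 0.205 ] yaw y -11.52 z [-0.1624 -0.8019 -0.5749] [-1.3 11.3  6.6]
```

Contact is steady at 12.7 N. There are about 26 mm left to the expected stop, so I'll continue in small steps.

Call:
{"op": "apply_moves", "data": {"increments": [{"hand": 255,"travel": [0,0,0.003],"turn": [0,0,0]},{"hand": 255,"travel": [0,0,0.003],"turn": [0,0,0]},{"hand": 255,"travel": [0,0,0.003],"turn": [0,0,0]},{"hand": 255,"travel": [0,0,0.003],"turn": [0,0,0]}]}}

```text
clock: 19.35
tool_pos: [0.5301, 0.1059, 0.1983]
tcp_rot: [0.688, 0.561, -0.357, 0.292]
contact_force: [-0.9, 12.6, 8.7]
opening: 0.0003
```

Call:
{"op": "apply_moves", "data": {"increments": [{"hand": 255,"travel": [0,0,0.002],"turn": [0,0,0]},{"hand": 255,"travel": [0,0,0.002],"turn": [0,0,0]}]}}

```text
clock: 19.6
tool_pos: [0.5294, 0.1028, 0.196]
tcp_rot: [0.688, 0.561, -0.357, 0.292]
contact_force: [-1.8, 12.9, 8.8]
opening: 0.0001
```

```bash
python3 -c "
from h import *
push()"
```

```text
t 19.6 slope 0.2417 F 15.1 [-1.8 12.9  8.8] x 0.0015
```

Call:
{"op": "apply_moves", "data": {"increments": [{"hand": 255,"travel": [0,0,0.002],"turn": [0,0,0]},{"hand": 255,"travel": [0,0,0.002],"turn": [0,0,0]}]}}

```text
clock: 19.85
tool_pos: [0.5287, 0.0993, 0.1936]
tcp_rot: [0.687, 0.561, -0.357, 0.292]
contact_force: [-0.5, 8.0, 5.4]
opening: 0.0006
```

Call:
{"op": "apply_moves", "data": {"increments": [{"hand": 255,"travel": [0,0,0.001],"turn": [0,0,0]},{"hand": 255,"travel": [0,0,0.001],"turn": [0,0,0]}]}}

```text
clock: 20.1
tool_pos: [0.5283, 0.0976, 0.1923]
tcp_rot: [0.687, 0.561, -0.357, 0.292]
contact_force: [-1.4, 9.4, 6.9]
opening: 0.0003
```

```bash
python3 -c "
from h import *
push()"
```

```text
t 20.1 slope 0.2353 F 11.3 [-1.4  9.4  6.9] x 0.0014
```

The force fell from 15 to about 10 N, so the block came free. I'll go on in 1 mm steps to feel for the stop.

Call:
{"op": "apply_moves", "data": {"increments": [{"hand": 255,"travel": [0,0,0.001],"turn": [0,0,0]},{"hand": 255,"travel": [0,0,0.001],"turn": [0,0,0]}]}}

```text
clock: 20.35
tool_pos: [0.528, 0.0961, 0.1912]
tcp_rot: [0.687, 0.561, -0.357, 0.292]
contact_force: [-1.1, 9.0, 7.2]
opening: 0.0006
```

Call:
{"op": "apply_moves", "data": {"increments": [{"hand": 255,"travel": [0,0,0.001],"turn": [0,0,0]}]}}

```text
clock: 20.48
tool_pos: [0.5278, 0.0952, 0.1907]
tcp_rot: [0.687, 0.561, -0.357, 0.292]
contact_force: [-0.2, 9.6, 6.9]
opening: 0.0005
```

```bash
python3 -c "
from h import *
push()"
```

```text
t 20.475 slope 0.2324 F 11.6 [-0.2  9.6  6.9] x 0.0014
```

Call:
{"op": "apply_moves", "data": {"increments": [{"hand": 255,"travel": [0,0,0.001],"turn": [0,0,0]}]}}

```text
clock: 20.6
tool_pos: [0.5277, 0.0945, 0.1901]
tcp_rot: [0.687, 0.561, -0.357, 0.292]
contact_force: [-1.8, 10.4, 6.0]
opening: 0.0002
```

Call:
{"op": "apply_moves", "data": {"increments": [{"hand": 255,"travel": [0,0,0.001],"turn": [0,0,0]}]}}

```text
clock: 20.72
tool_pos: [0.5276, 0.0938, 0.1896]
tcp_rot: [0.688, 0.561, -0.357, 0.292]
contact_force: [-1.3, 18.0, 12.5]
opening: 0.0007
```

```bash
python3 -c "
from h import *
push()"
```

```text
t 20.725 slope 0.2306 F 21.4 [-1.3 18.  12.5] x 0.0015
```

Call:
{"op": "apply_moves", "data": {"increments": [{"hand": 255,"travel": [0,0,0],"turn": [0,0,0]}]}}

```text
clock: 20.85
tool_pos: [0.5276, 0.0939, 0.1897]
tcp_rot: [0.688, 0.561, -0.357, 0.292]
contact_force: [-1.3, 11.8, 7.3]
opening: 0.0004
```

```bash
python3 -c "
from h import *
push(); snap('side','s7')
im=cv2.imread('pics/s7.png'); cv2.imwrite('pics/s7z.png',cv2.resize(im[60:360,150:450],None,fx=2,fy=2,interpolation=cv2.INTER_CUBIC))"
```

```text
t 20.85 slope 0.2307 F 13.4 [-1.3 11.8  7.3] x 0.0015
```

View pics/s7z.png

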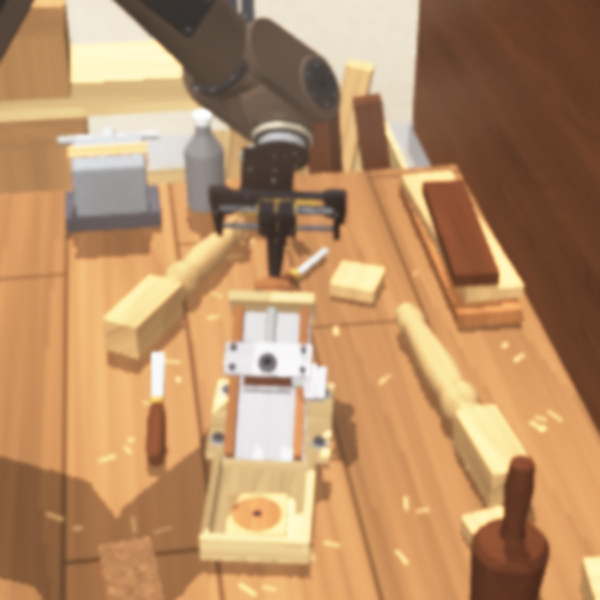

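The side picture shows the block lying flat in the tray, with its round at (256,513). I'll press 1 mm more to confirm this is the stop, which should raise the force but not the travel.

Call:
{"op": "apply_moves", "data": {"increments": [{"hand": 255,"travel": [0,0,0.001],"turn": [0,0,0]}]}}

```text
clock: 21.02
tool_pos: [0.5276, 0.0937, 0.1896]
tcp_rot: [0.688, 0.561, -0.356, 0.292]
contact_force: [-2.5, 24.8, 15.8]
opening: 0.0004
```

```bash
python3 -c "
from h import *
push()"
```

```text
t 21.025 slope 0.2305 F 28.6 [-2.5 24.8 15.8] x 0.0015
```

The stop is confirmed: 28.6 N with no further travel. Now I'll ease the knob back out.

Call:
{"op": "apply_moves", "data": {"increments": [{"hand": 255,"travel": [0,0,-0.001],"turn": [0,0,0]},{"hand": 255,"travel": [0,0,-0.002],"turn": [0,0,0]},{"hand": 255,"travel": [0,0,-0.003],"turn": [0,0,0]},{"hand": 255,"travel": [0,0,-0.004],"turn": [0,0,0]},{"hand": 255,"travel": [0,0,-0.005],"turn": [0,0,0]},{"hand": 255,"travel": [0,0,-0.005],"turn": [0,0,0]},{"hand": 255,"travel": [0,0,-0.005],"turn": [0,0,0]},{"hand": 255,"travel": [0,0,-0.005],"turn": [0,0,0]},{"hand": 255,"travel": [0,0,-0.005],"turn": [0,0,0]},{"hand": 255,"travel": [0,0,-0.005],"turn": [0,0,0]},{"hand": 255,"travel": [0,0,-0.005],"turn": [0,0,0]},{"hand": 255,"travel": [0,0,-0.005],"turn": [0,0,0]}]}}

```text
clock: 22.52
tool_pos: [0.5356, 0.1327, 0.2174]
tcp_rot: [0.687, 0.561, -0.357, 0.292]
contact_force: [-0.3, 5.0, 2.7]
opening: 0.0002
```

```bash
python3 -c "
from h import *
push()"
```

```text
t 22.525 slope 0.279 F 5.5 [-0.3  5.   2.7] x 0.0015
```

Call:
{"op": "apply_moves", "data": {"increments": [{"hand": 255,"travel": [0,0,-0.004],"turn": [0,0,0]},{"hand": 255,"travel": [0,0,-0.003],"turn": [0,0,0]},{"hand": 255,"travel": [0,0,-0.003],"turn": [0,0,0]},{"hand": 255,"travel": [0,0,-0.003],"turn": [0,0,0]},{"hand": 255,"travel": [0,0,-0.003],"turn": [0,0,0]},{"hand": 255,"travel": [0,0,-0.003],"turn": [0,0,0]},{"hand": 255,"travel": [0,0,-0.003],"turn": [0,0,0]}]}}

```text
clock: 23.4
tool_pos: [0.539, 0.1497, 0.2295]
tcp_rot: [0.687, 0.561, -0.358, 0.292]
contact_force: [0.2, -0.2, -0.1]
opening: 0.0006
```

```bash
python3 -c "
from h import *
push()"
```

```text
t 23.4 slope 0.3002 F -0.2 [ 0.2 -0.2 -0.1] x 0.0015
```

Contact ended with the hand at 0.300 m, so the knob is back at rest. I'll back off further along the slope and check the result.

Call:
{"op": "apply_moves", "data": {"increments": [{"hand": 255,"travel": [0,0,-0.01],"turn": [0,0,0]},{"hand": 255,"travel": [0,0,-0.03],"turn": [0,0,0]},{"hand": 255,"travel": [0,0,-0.04],"turn": [0,0,0]},{"hand": 255,"travel": [0,0,-0.04],"turn": [0,0,0]},{"hand": 255,"travel": [-0.04,0,0],"turn": [0,0,0]},{"hand": 255,"travel": [-0.04,0,0],"turn": [0,0,0]},{"hand": 255,"travel": [0,0,0],"turn": [0,0,0]},{"hand": 255,"travel": [0,0,0],"turn": [0,0,0]}]}}

```text
clock: 24.4
tool_pos: [0.5495, 0.2015, 0.3634]
tcp_rot: [0.687, 0.561, -0.358, 0.292]
contact_force: [0.3, -0.7, 0.0]
opening: 0.0007
```

Run:
```python
from h import *
rep()
C=cam('wrist'); p,d=snap('wrist','w8'); P=cloud(C,d)
Ct=cam('top'); pt,dt=snap('top','t8'); Q=cloud(Ct,dt); snap('side','s8')
X=np.array([Y[1],-Y[0],0])
# knob from wrist
f=((P-LIP)@S); lat=(P-LIP)@X; m=(f>.27)&(f<.32)&(abs(lat)<.035)&(P[:,:,2]>.19)&(P[:,:,2]<.26); print('knob slope',m.sum(),np.median(f[m]))
# tray/block from top
rel=Q-LIP; ly=rel@Y; lx=rel@X; z=Q[:,:,2]
m=(ly<-.115)&(ly>-.15)&(abs(lx)<.08)&(z>.024)&(z<.045); print('far wall',m.sum(),np.percentile(ly[m],[2,98]),np.percentile(lx[m],[2,98]),np.median(z[m]))
im=cv2.imread('pics/t8.png'); cv2.imwrite('pics/t8z.png',cv2.resize(im[200:320,220:380],None,fx=5,fy=5,interpolation=cv2.INTER_CUBIC))
m=(ly<-.01)&(ly>-.12)&(abs(lx)<.05)&(z>.018)&(z<.05); print('block top',m.sum(),np.median(z[m]),cv2.minAreaRect(np.c_[lx[m],ly[m]].astype(np.float32)*1000))
Q0=np.load('pics/P_top0.npy'); mm=(abs(Q[:,:,2]-Q0[:,:,2])>.012).astype(np.uint8); n,l,st,c=cv2.connectedComponentsWithStats(cv2.morphologyEx(mm,cv2.MORPH_OPEN,np.ones((2,2))))
for i in range(1,n):
    if st[i,4]>12: print(c[i].round(),st[i])
```

```text
24.4 [ 0.524  0.621  1.23  -0.718  1.944  0.688] 0.0007 [0.5495 0.2015 0.3634] yaw y -11.55 z [-0.1644 -0.8025 -0.5736] [ 0.3 -0.7  0. ]
knob slope 4285 0.2928879982561101
far wall 156 [-0.12882816 -0.11717738] [-0.06185015  0.06080956] 0.03406191945312895
block top 605 0.028930265492612198 ((1.7248077392578125, -81.48237609863281), (87.60237121582031, 80.03911590576172), 2.400885581970215)
[112. 348.] [    0   158   267   322 41609]
[413. 251.] [379 222  70  62 749]
[287. 259.] [281 246  11  26  85]
[349. 276.] [310 248  66  54 581]
[305. 264.] [301 251   9  26 108]
[353. 278.] [340 264  27  28 608]
[297. 423.] [277 407  40  29 727]
[319. 420.] [313 414  12  13  84]
[331. 433.] [326 426  10  15  84]
[329. 457.] [318 438  25  38 580]
```

View pics/t8z.png

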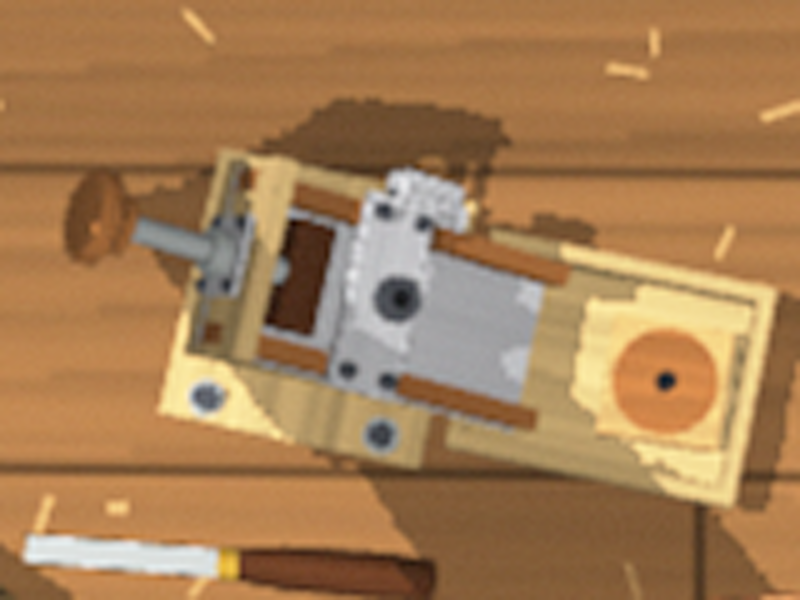

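View pics/s8.png

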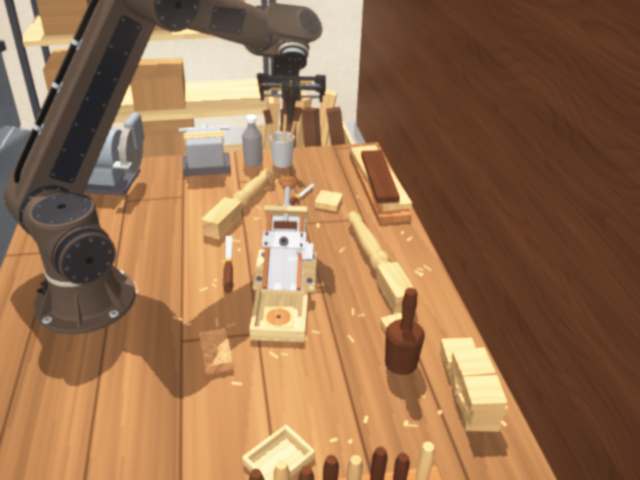

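The top view shows the block at (665,380), flat in the tray and clear of the lip. The knob face reads 0.2929 m, the same as before the push. The top depth difference shows no changes other than the tray, block and arm. Handing in.

```bash
python3 -c "
from h import *
print(r.job_done()); push()"
```

```text
the job is handed in; nothing more can be done
None
the job is handed in; nothing more can be done
```

The job is handed in at about 24.5 s of the 54 s allowed, and my last checks all agreed with the task; no verdict is reported.

- **Tray:** I chose the 128 x 168 mm tray by its measured size, pinched its end wall and moved it under the chute. The lip sits over the inside, 48 mm from the tray's centre along its length and within 1 mm sideways. Its rim reads 34 mm above the bench after the run, so it stands flat.
- **Ejector:** I pushed with closed fingertips along the slope, at 40 mm/s at most. The force was about 10–15 N and dropped when the block came free. At the stop it rose to 28.6 N with no further travel, below the 40 N limit for ramming. I then eased it back with the hand at no more than 40 mm/s.
- **Knob:** The wrist camera puts the knob face at 0.2929 m up the slope, the same as before the push. That is about 2 mm below the nominal 0.295 m, within camera calibration, and the hand lost contact only beyond that.
- **Block:** It lies flat in the tray with its top at about 29 mm (28 mm expected), clear of the chute.
- **Other things:** Comparing the top depth pictures from before and after shows no change except the tray, the block and the arm. The part of the view behind the arm (lower left) could not be compared. The side picture shows nothing out of place.
- **Disagreement:** The top and wrist cameras differed by up to 4 mm on the tray's position before the grasp and on the knob face, which had no effect.

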